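Refit the pan of the dispensing balance and tare it

ROBOT

A 7-joint arm with a two-finger parallel gripper is mounted at the origin on the work surface. World frame = base frame: x ahead of the robot, y to its left, z up, the work surface at z = 0. Lengths are in m, angles in rad, forces in N, time in s.
With the tool pointing down it reaches from about 0.425 to 0.825 m from the base axis. Payload 3.6 kg.
Tool frame: the origin (TCP) lies midway between the tips of the shut fingers; the grasp point (between the pads) lies 19 mm behind it; z points along the fingers, x is the direction in which the jaws open and shut, and the axes are right-handed (so a half turn about z gives the same grasp; the last joint's range is limited). The gripper opens to 93 mm and grips with 3 to 60 N. Pads are 15 mm wide; open, the fingers measure 128 mm over their backs; the gripper's body (75 mm by 188 mm) begins 65 mm behind the grasp point.
Start: joints at [1.131, 0.615, -0.013, 1.423, 0.008, 1.103, -0.04], TCP at [0.261, -0.595, 0.219] pointing down, gripper open.
Joint ranges: [-3.12, 3.12], [-0.3, 2.06], [-1.34, 1.32], [0.26, 2.42], [-1.36, 4.5], [0.01, 1.98], [-2.84, 2.84]. Speed limits (rad/s): [2.79, 2.79, 3.14, 3.14, 3.14, 3.14, 3.14].

INTERFACE

Orientations are given as a unit quaternion [x, y, z, w].
In Python, from rig import bot, read_camera, boxes_of, trace gives the robot as it stands.
- The arm moves only by the tool jog_arm, never from a script. Its arguments are lists of equal length, an entry for each row: "travel": the shift along the tool's x, y, z in cm, a list of three; "twist": the turn about the tool's z in degrees; "fingers": the closure, from -1 (fully open) to 1 (shut), so that 0 is half open. A call has 1 to 10 rows; each row is the pose to reach, as a shift and turn from the pose measured when the call began, along the tool's axes at that moment; what a row does not reach only later rows make up. A row lasts 1/8 s, in which the tool goes at most 62.5 mm and 10.7 degrees, less where a joint would pass 70% of its speed; a pose out of reach is approached as far as the arm can. A call with a gripper value outside its range is refused whole. The fingers move at their own pace and stop on an object; "grip_force" is the grip in N (left out, the last holds). Time passes only in rows, so rows that repeat a pose let the fingers close. It gives the time, the measured TCP pose, the force and the opening at its end, in the units of the state.
- bot.get_obs(): the state, without advancing time (a new reading comes with each control period).
- read_camera(name): name is "scene" or "top" or "wrist"; returns a dict with "image" (480x640x3 uint8, red, green, blue), "fx", "fy", "cx", "cy" (pixels), "origin" and "rotation" of the camera in the world. Camera axes: x right, y up, looking along -z (the intrinsics and any distortion apply to the point x, -y, -z); pixel columns grow to the right and rows downward; lengths in m; the calibration is good to about 2 mm. A picture is of the moment at which its call begins. There is no depth.
- bot.hand_in(): hands the job in, once; it reports no verdict.
Trained networks look in a picture, given as the dict that the camera call returned (one of the last four; its "shot" number tells which), for a name from the list of things; names that differ only in an ending like _2 or _b are one class to them, and where a whole thing is asked for, a point or a joint stands for the part that bears it (a point fixed in the world has none). Each returns a list of dicts, best first, with "p" (0 to 1); they miss things now and then, are a little off and sometimes report something else, mostly with a low value. They report only what shows in the picture. A call takes as long as a camera call.
- boxes_of(name, picture): "box" ([centre column, centre row, width, height] in pixels, round what is visible of it).
- trace(name, picture): "mask" (480x640 bool, what is visible of it) and "box" ([centre column, centre row, width, height] in pixels, round what is visible of it).
The state is a dict: "time": time; "joint_pos": joint angles; "qd": joint speeds; "joint_torque": joint torques, N m; "eef_pos": TCP position; "eef_rot": TCP orientation; "contact_force": force on the tool from outside, world axes, zero at the start; "ft_torque": the same for the moment, N m; "width": finger opening in m.
Only numpy, scipy, OpenCV 4.12 (cv2) and the standard library are available. Lean on these libraries where they do the work, as an engineer would, in place of code of your own. Each camera call takes 0.05 s, during which the arm holds its last target.

TASK

The round steel weighing pan has been left lying on top of the balance beside its well. With the fingertips, and without gripping or lifting it, gently push the pan across the rim until it drops fully home and lies level in the well; then take your hand off the pan, press the long tare key down and let it go. Keep off the small round on/off key, and leave the check weight on the balance and the other things on the counter where they stand.

Things in the scene. Friction and masses are not known exactly. Their poses are not given: they have to be found in the camera images.
- balance: white dispensing balance, fixed: housing 214 (x) by 210 mm (y), origin on the counter under its middle; x points from the key side to the back, y left as seen from the key side, z up. Flat deck 54 mm above the counter over x = -45 to +105 mm; the key panel, x = -45 to -110 mm, slopes down from 54 to about 40 mm height
- well (a point): middle of the mouth of the round well in the deck, at deck height (balance x = +30 mm, y = 0). The well is 126 mm across and 7 mm deep with a flat floor and a 1.5 mm chamfer; the deck reaches 42 mm beyond the well to either side (y). Axes as those of the balance
- pan: loose round steel weighing pan: disc 120 mm across, 10 mm thick, about 0.18 kg, lower edge bevelled 3 mm. Origin at the centre of its underside, z up. It starts flat on the deck left or right of the well, centres 78 to 88 mm apart, overhanging the housing's side. It slides flat and drops only when nearly concentric with the well; home, it is level, its top 3 mm above the deck
- tare_top (a point): middle of the top of the tare key: a long white key 36 mm (along the balance's y) by 20 mm, standing 6 mm proud of the key panel, to the right of the black display as seen from the key side
- tare (a joint): tare key: 0 = up, 0.003 m = fully down; sprung straight out of the sloping panel (12 degrees off vertical); pressing it from above takes about 1.5 N to start and 3.5 N fully down; it counts as pressed from 0.002 m
- power_top (a point): middle of the top of the on/off key: a round white key 13 mm across, left of the display, 6 mm proud. Not to be pressed
- power (a joint): on/off key: 0 = up, 0.003 m = fully down; sprung like the tare key
- weight: brass 100 g check weight with a knob, 22 mm across and 37 mm tall, standing loose on the deck on the other side of the well from the pan, its centre about 78 to 88 mm from the well's. Origin at its underside
- jar: amber jar with black lid, 48 mm across, 62 mm tall, standing on the counter close behind the balance; origin at its underside
- vial: small glass vial, 27 mm across, 50 mm tall, standing behind the balance; origin at its underside
- infusion: clear infusion bottle, 62 mm across, 150 mm tall, standing on the left of the counter; origin at its underside
- cup: white medicine cup, 42 mm across, 36 mm tall, on the counter in front of the balance's key panel; origin at its underside
- scoop: steel spoon 150 mm long lying at the front left of the counter; origin at its underside
- dish: round steel bowl, 104 mm across, 28 mm tall, on the right of the counter; origin at its underside
- carton: small cardboard carton 45 x 100 x 30 mm at the front left of the counter; origin at its underside

How it is judged:
By the outcome, as a careful person would: the job done as asked, in the order asked, and still so for the second after the job is handed in, with the robot touching nothing.
It also fails if it takes over 58 s, if anything falls off the work surface, if the arm or the gripper's body presses on something with over 40 N, if the wrist force passes 120 N, or if a joint passes its speed limit or range.

## Working session

There is one attempt and no reset: what is moved stays moved. The work goes in short steps, Python scripts to look and compute and a tool call to move; the robot and the scene stay as the last step left them, time stands still between calls to the robot, and variables do not carry over. Pictures are saved under pics/ and viewed, and the job is handed in when it is done.

Besides the shell and the picture viewer there is one more tool, called after ">>>" as a command line: name --pt "numbers of a row" for each row, then --argument value for the rest. jog_arm: Moves the arm, as the interface text tells. Its arguments: {"type":"object","properties":{"travel":{"type":"array","items":{"type":"array","items":{"type":"number"}}},"twist":{"type":"array","items":{"type":"number"}},"fingers":{"type":"array","items":{"type":"number"}},"grip_force":{"type":"number"}},"required":["travel","twist","fingers"]}

```bash
mkdir -p pics; ls; python3 - <<'E'
from rig import bot, read_camera
import cv2, numpy as np
o=bot.get_obs(); print(o)
for n in ["scene","top","wrist"]:
    p=read_camera(n); cv2.imwrite(f"pics/{n}0.png",p["image"][:,:,::-1])
    print(n,{k:v for k,v in p.items() if k!="image"})
E
```

```text
pics
{'time': 0.0, 'joint_pos': array([ 1.13151188,  0.61593986, -0.01263468,  1.42486321,  0.00812427,
        1.10340037, -0.04037381]), 'qd': array([ 0.00111269, -0.000457  , -0.00056436, -0.00100955,  0.00090045,
        0.00045421,  0.00135938]), 'joint_torque': array([ 1.10561614e-04, -4.58936942e+01,  2.09123357e-01, -1.65748036e+01,
       -6.10475382e-02,  2.04261305e-02,  2.21175683e-04]), 'eef_pos': array([ 0.26045329, -0.59468493,  0.21747956]), 'eef_rot': array([ 8.37038705e-01, -5.47142182e-01, -1.08433881e-03, -6.80359651e-04]), 'contact_force': array([0.25152739, 0.34299398, 0.61464867]), 'ft_torque': array([-0.00822475,  0.02018907, -0.03424642]), 'width': 0.09304630654529773}
scene {'fx': 522.0722506685916, 'fy': 522.0722506685916, 'cx': 319.41578780313904, 'cy': 238.4081857515019, 'origin': array([ 1.18731569, -0.45556594,  0.91332306]), 'rotation': array([0.32799436, 0.1801549 , 0.44608211, 0.81300348]), 'shot': 1}
top {'fx': 574.5542154407681, 'fy': 574.5542154407681, 'cx': 325.88926070092225, 'cy': 240.33509340683383, 'origin': array([ 0.31695392, -0.02143886,  1.38850419]), 'rotation': array([ 0.04861065, -0.03939825, -0.70046075,  0.7109427 ]), 'shot': 2}
wrist {'fx': 342.24539302432584, 'fy': 342.24539302432584, 'cx': 315.84376359981525, 'cy': 239.14254227874264, 'origin': array([ 0.32456436, -0.56718435,  0.38380109]), 'rotation': array([-0.10699631,  0.07120692, -0.5427769 ,  0.8299847 ]), 'shot': 3}
```

View pics/scene0.png

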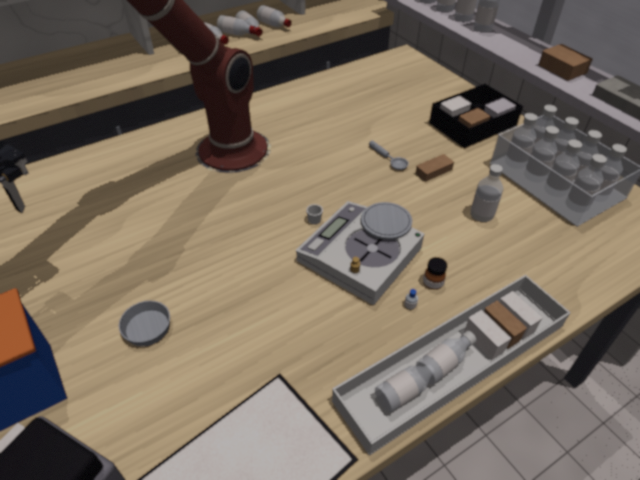

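View pics/top0.png

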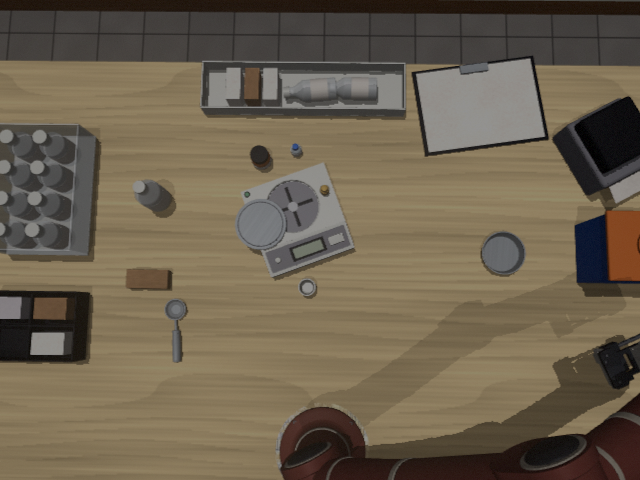

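View pics/wrist0.png

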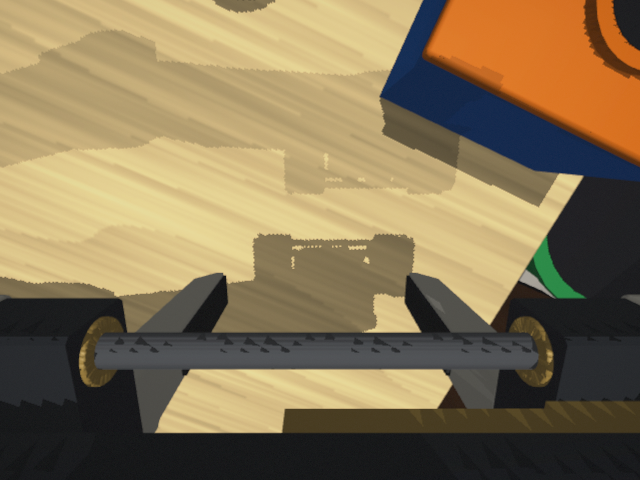

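The balance sits about 0.55 m ahead of the base. The pan is on its left at top-view pixel (261,225), the well is at (292,207) and the weight at (325,190). Next I'll measure these accurately.

```bash
cat > h.py <<'E'
import numpy as np, cv2
from scipy.spatial.transform import Rotation as R
def ray(p,u,v):
    d=np.array([(u-p["cx"])/p["fx"],-(v-p["cy"])/p["fy"],-1.0])
    return R.from_quat(p["rotation"]).apply(d)
def at(p,u,v,z):
    d=ray(p,u,v); o=p["origin"]; return o+d*(z-o[2])/d[2]
def proj(p,X):
    c=R.from_quat(p["rotation"]).inv().apply(np.atleast_2d(X)-p["origin"])
    return np.c_[p["cx"]+p["fx"]*c[:,0]/-c[:,2], p["cy"]-p["fy"]*c[:,1]/-c[:,2]]
def ell(m):
    c=max(cv2.findContours(m.astype(np.uint8),0,cv2.CHAIN_APPROX_NONE)[0],key=len)
    return cv2.fitEllipse(cv2.convexHull(c))
E
python3 - <<'E'
from rig import *
from h import *
for n in ["top","scene"]:
    p=read_camera(n); im=p["image"][:,:,::-1]
    for o,z in [("pan",.064),("weight",.07),("balance",.04),("tare_top",.05),("power_top",.05),("cup",.036),("jar",.06),("vial",.05),("infusion",.15)]:
        t=trace(o,p)
        for r in t[:1]:
            print(n,o,round(r["p"],2),np.round(r["box"],1),r["mask"].sum(),at(p,r["box"][0],r["box"][1],z).round(4))
            if o=="pan": e=ell(r["mask"]); print(e, at(p,*e[0],.064))
            if o=="balance": cv2.imwrite(f"pics/{n}_balmask.png",r["mask"]*255)
    c=im[150:290,225:370] if n=="top" else im[180:310,280:440]
    cv2.imwrite(f"pics/{n}_crop.png",cv2.resize(c,None,fx=4.1 if n=="top" else 4.5,fy=4.1 if n=="top" else 4.5,interpolation=cv2.INTER_CUBIC))
E
```

```text
top pan 0.87 [259.9 222.8  47.2  45.7] 2050 [0.5217 0.1519 0.064 ]
((259.7756652832031, 223.88787841796875), (50.83202362060547, 51.05873489379883), 60.181007385253906) [0.51917401 0.15213322 0.064     ]
top weight 0.47 [324.  191.1   4.3  12. ] 63 [0.5978 0.0033 0.07  ]
top balance 0.58 [295.4 220.  111.9 119.4] 6660 [0.5334 0.0707 0.04  ]
top tare_top 0.54 [335.2 240.6  16.1  10.9] 110 [ 0.4841 -0.0245  0.05  ]
top cup 0.73 [309.  289.1  14.3  20.5] 244 [0.3702 0.0354 0.036 ]
top jar 0.89 [260.4 155.9  20.6  26.1] 369 [0.6832 0.1561 0.06  ]
top infusion 0.63 [150.9 195.8  38.6  25.2] 878 [0.5653 0.3828 0.15  ]
scene pan 0.82 [385.4 221.8  52.1  37.3] 1516 [0.5338 0.1426 0.064 ]
((386.1894836425781, 220.37051391601562), (36.892372131347656, 52.18332290649414), 95.66829681396484) [0.53098469 0.14708052 0.064     ]
scene balance 0.8 [360.9 253.8 129.3 100.4] 6557 [0.5681 0.0495 0.04  ]
scene tare_top 0.73 [386.3 222.2  50.4  36. ] 1514 [0.5253 0.1534 0.05  ]
scene power_top 0.47 [436.8 273.   23.8  32. ] 619 [0.7088 0.1492 0.05  ]
scene cup 0.55 [316.4 214.4  13.2  20.1] 260 [0.4011 0.036  0.036 ]
scene jar 0.87 [436.  273.1  26.7  31.7] 650 [0.7136 0.1406 0.06  ]
scene vial 0.65 [410.4 301.3  13.8  21. ] 221 [0.7374 0.0526 0.05  ]
scene infusion 0.86 [485.1 193.8  35.6  60.5] 1299 [0.6478 0.3223 0.15  ][ WARN:0@1.110] global loadsave.cpp:1063 imwrite_ Unsupported depth image for selected encoder is fallbacked to CV_8U.
```

View pics/top_crop.png

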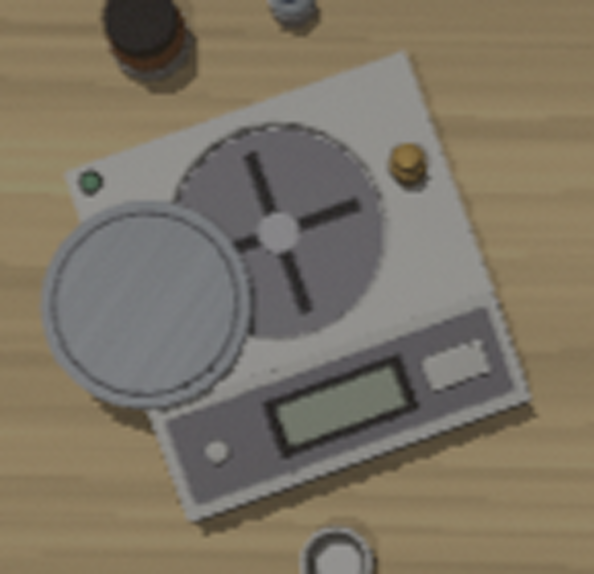

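View pics/scene_crop.png

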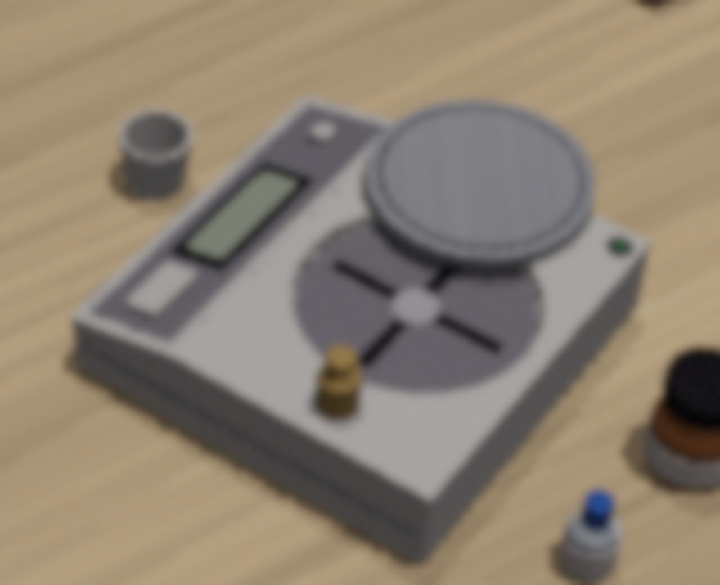

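The top crop shows the whole balance, with the key side at the bottom right. The tare key is at crop pixel (457,365), power at (217,452), and the well's middle at (278,232). The weight is at (408,160). I'll fit the balance pose from both cameras.

```bash
cat > fit.py <<'E'
from rig import *
from h import *
from scipy.optimize import least_squares
T=read_camera("top");S=read_camera("scene")
ut=lambda U:((U[0]+.5)/4.1-.5+225,(U[1]+.5)/4.1-.5+150)
us=lambda U:((U[0]+.5)/4.5-.5+280,(U[1]+.5)/4.5-.5+180)
def W(b,l): c,s=np.cos(b[2]),np.sin(b[2]); return np.array([b[0]+c*l[0]-s*l[1],b[1]+s*l[0]+c*l[1],l[2]])
top=[((406,52),(.105,-.105,.054)),((68,172),(.105,.105,.054)),((529,400),(-.108,-.105,.04)),((198,520),(-.108,.105,.04)),((278,232),(.03,0,.048))]
sc=[((437,498),(.105,-.105,.054)),((648,244),(.105,.105,.054)),((75,320),(-.108,-.105,.04)),((308,98),(-.108,.105,.04)),((417,306),(.03,0,.048))]
def f(b,which):
    r=[]
    if 0 in which:
        for U,l in top: r+=list(proj(T,W(b,l))[0]-ut(U))
    if 1 in which:
        for U,l in sc: r+=list(proj(S,W(b,l))[0]-us(U))
    return np.array(r)
for w in [(0,),(1,),(0,1)]:
    q=least_squares(f,[.55,.07,.35],args=(w,)); b=q.x; print(w,b.round(4),np.degrees(b[2]).round(2),q.fun.round(1))
def inv(b,X): c,s=np.cos(b[2]),np.sin(b[2]); d=X[:2]-b[:2]; return np.array([c*d[0]+s*d[1],-s*d[0]+c*d[1]])
for nm,U,V,z in [("pan",(147,304),(478,180),.064),("tare",(457,365),(160,286),.05),("power",(217,452),(322,130),.05),("weight knob",(407,153),(342,356),.089)]:
    for P,u in [(T,ut(U)),(S,us(V))]:
        X=at(P,*u,z); print(nm,X.round(4),"local",inv(b,X).round(4))
print("well",W(b,(.03,0,.054)))
E
python3 fit.py
```

```text
(0,) [0.536  0.0654 0.3648] 20.9 [ 0.3 -0.2 -0.5  0.4  1.2 -0.9 -1.9  0.3  0.8  0.4]
(1,) [0.5444 0.0672 0.3706] 21.23 [-0.5  0.7  0.9 -0.8 -0.3  0.2 -0.2 -0.4  0.2 -0. ]
(0, 1) [0.5398 0.0669 0.368 ] 21.08 [-0.4 -1.8 -1.1 -1.   0.7 -2.7 -2.3 -1.3  0.2 -1.1 -2.1 -0.7 -0.5 -1.8
 -1.5 -1.1 -1.2 -1.4 -1.2 -1.2]
pan [0.5195 0.1505 0.064 ] local [0.0111 0.0853]
pan [0.5285 0.1479 0.064 ] local [0.0186 0.0797]
tare [ 0.4887 -0.0265  0.05  ] local [-0.0813 -0.0688]
tare [ 0.4926 -0.025   0.05  ] local [-0.0771 -0.0688]
power [0.4367 0.1098 0.05  ] local [-0.0807  0.0771]
power [0.4414 0.1106 0.05  ] local [-0.0761  0.0762]
weight knob [0.6036 0.0033 0.089 ] local [ 0.0366 -0.0822]
weight knob [0.6083 0.0035 0.089 ] local [ 0.0411 -0.0837]
well [0.56779251 0.07767001 0.054     ]
```

```bash
cat > plan.py <<'E'
from rig import bot
from h import *
def rows(way):
    o=bot.get_obs(); r=R.from_quat(o["eef_rot"]); p=o["eef_pos"]
    x=r.apply([1,0,0]); yaw=np.degrees(np.arctan2(x[1],x[0]))
    print("t",round(o["time"],2),"pos",p.round(4),"yaw",yaw.round(2),"tilt z",r.apply([0,0,1]).round(3),"F",o["contact_force"].round(1),"w",round(o["width"],4))
    for (X,y) in way:
        d=r.inv().apply(np.array(X)-p)*100
        print("travel",d.round(2).tolist(),"twist",round(-(y-yaw),1),"rows>=",round(np.linalg.norm(d)/6.25,1))
E
python3 - <<'E'
from plan import *
rows([((.26,-.595,.32),-66.3),((.36,-.30,.32),-30),((.58,.03,.27),30)])
o=bot.get_obs();r=R.from_quat(o["eef_rot"])
import rig
p=rig.read_camera("wrist"); print(r.inv().apply(p["origin"]-o["eef_pos"]), (r.inv()*R.from_quat(p["rotation"])).as_matrix().round(3))
E
```

```text
t 1.25 pos [ 0.2608 -0.5954  0.2187] yaw -66.35 tilt z [ 0.  0. -1.] F [-0.2  0.5 -0.1] w 0.093
travel [-0.06, 0.05, -10.13] twist -0.0 rows>= 1.6
travel [-23.07, -20.94, -10.13] twist -36.3 rows>= 5.2
travel [-44.48, -54.33, -5.13] twist -96.3 rows>= 11.3
[ 8.31030756e-05 -6.97656483e-02 -1.66172251e-01] [[ 1.     0.001 -0.   ]
 [ 0.001 -0.967 -0.255]
 [-0.     0.255 -0.967]]
```

>>> jog_arm --pt "0 0 -5" --pt "0 0 -10" --pt "-5 -5 -10" --pt "-10 -9 -10" --pt "-15 -13.5 -10" --pt "-19 -17.5 -10" --pt "-23 -21 -10" --pt "-23 -21 -10" --twist '[0,0,-7,-15,-23,-30,-36,-36]' --fingers '[-1,-1,-1,-1,-1,-1,-1,-1]'

```text
time: 2.3
eef_pos: [0.3631, -0.2953, 0.3195]
eef_rot: [0.967, -0.257, 0.001, -0.001]
contact_force: [-0.4, -1.0, -0.1]
width: 0.0927
```

```bash
python3 -c "
from plan import *
rows([((.58,.03,.28),30)])"
```

```text
t 2.3 pos [ 0.3631 -0.2953  0.3195] yaw -29.74 tilt z [ 0.002  0.001 -1.   ] F [-0.4 -1.  -0.1] w 0.0927
travel [2.7, -38.99, 4.03] twist -59.7 rows>= 6.3
```

>>> jog_arm --pt "0.4 -5.5 0.5" --pt "0.8 -11 1" --pt "1.2 -16.5 1.7" --pt "1.6 -22 2.4" --pt "2 -28 3" --pt "2.4 -34 3.5" --pt "2.7 -39 4" --pt "2.7 -39 4" --pt "2.7 -39 4" --twist '[-8,-16,-24,-32,-41,-50,-59.7,-59.7,-59.7]' --fingers '[-1,-1,-1,-1,-1,-1,-1,-1,-1]'

```text
time: 3.42
eef_pos: [0.5802, 0.0279, 0.2798]
eef_rot: [0.966, 0.257, 0.0, 0.0]
contact_force: [0.3, -1.5, 0.1]
width: 0.0927
```

```bash
python3 - <<'E'
from plan import *
import rig
rows([])
p=rig.read_camera("wrist"); cv2.imwrite("pics/w1.png",p["image"][:,:,::-1])
import pickle; pickle.dump(p,open("w1.pkl","wb")); print(p["origin"],p["rotation"])
E
```

```text
t 3.42 pos [0.5802 0.0279 0.2798] yaw 29.76 tilt z [ 0.001 -0.001 -1.   ] F [ 0.3 -1.5  0.1] w 0.0927
[0.54384901 0.08895585 0.44591038] [-0.12531286 -0.03429992  0.254194    0.95838698]
```

View pics/w1.png

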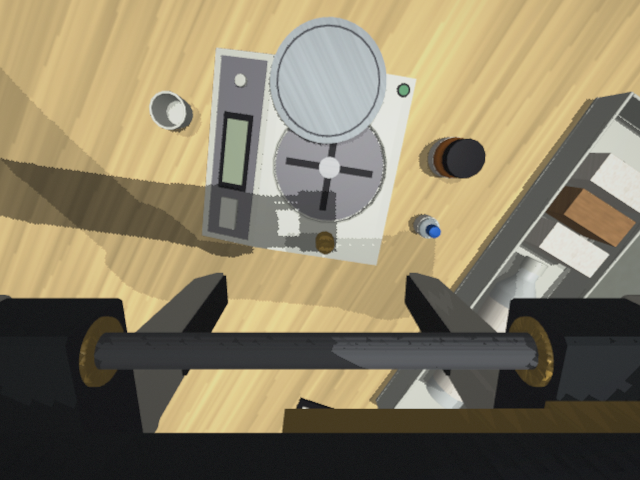

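The wrist view shows everything: pan centre near (328,78), hub near (330,167), tare key near (228,213), weight near (325,241). I'll zoom in for precise pixels.

```bash
python3 - <<'E'
from h import *
im=cv2.imread("pics/w1.png")
cv2.imwrite("pics/w1a.png",cv2.resize(im[10:150,195:425],None,fx=3.4,fy=3.4,interpolation=cv2.INTER_CUBIC))
cv2.imwrite("pics/w1b.png",cv2.resize(im[130:280,195:425],None,fx=3.4,fy=3.4,interpolation=cv2.INTER_CUBIC))
E
```

```text
(no output)
```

View pics/w1a.png

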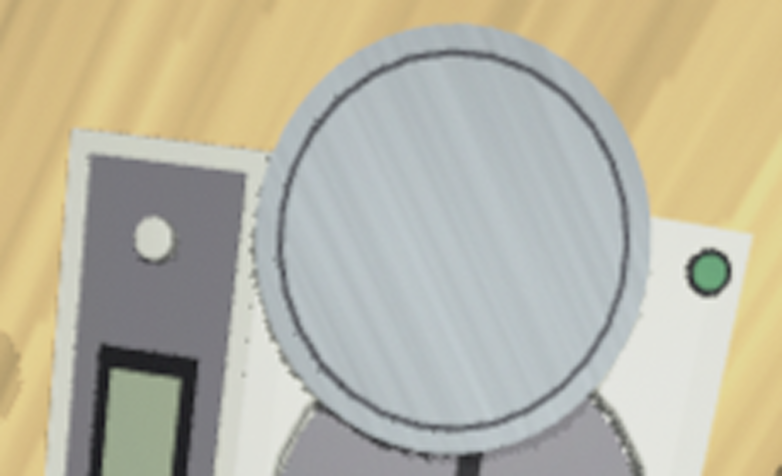

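View pics/w1b.png

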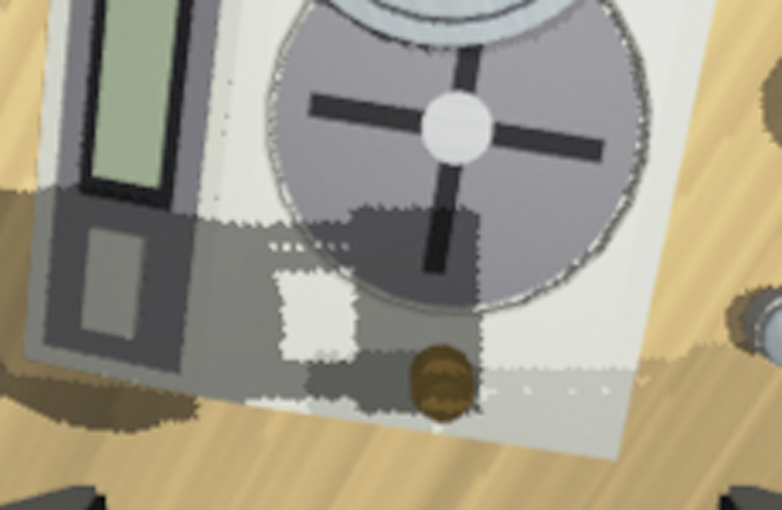

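```bash
cat > fitw.py <<'E'
import pickle
from h import *
from scipy.optimize import least_squares
P=pickle.load(open("w1.pkl","rb"))
ua=lambda U:np.array([(U[0]+.5)/3.4-.5+195,(U[1]+.5)/3.4-.5+10])
ub=lambda U:np.array([(U[0]+.5)/3.4-.5+195,(U[1]+.5)/3.4-.5+130])
def W(b,l): c,s=np.cos(b[2]),np.sin(b[2]); return np.array([b[0]+c*l[0]-s*l[1],b[1]+s*l[0]+c*l[1],l[2]])
def inv(b,X): c,s=np.cos(b[2]),np.sin(b[2]); d=X[:2]-b[:2]; return np.array([c*d[0]+s*d[1],-s*d[0]+c*d[1]])
pts=[(ua((752,233)),(.105,.105,.054)),(ub((617,460)),(.105,-.105,.054)),(ub((25,360)),(-.108,-.105,.04)),(ua((73,130)),(-.108,.105,.04)),(ub((457,127)),(.03,0,.048))]
q=least_squares(lambda b:np.concatenate([proj(P,W(b,l))[0]-u for u,l in pts]),[.54,.067,.37]); b=q.x
print("balance",b.round(4),np.degrees(b[2]).round(2),q.fun.round(1))
def ext(c,r,z):
    t=np.linspace(0,2*np.pi,721); e=proj(P,np.c_[c[0]+r*np.cos(t),c[1]+r*np.sin(t),t*0+z]); return np.array([e[:,0].min(),e[:,0].max(),e[:,1].min(),e[:,1].max()])
m=np.r_[ua((253,24))[0],ua((651,24))[0],ua((253,24))[1],ua((253,453))[1]]
q=least_squares(lambda c:ext(c,.06,.064)-m,[.52,.15]); pan=q.x
print("pan",pan.round(4),inv(b,pan).round(4),q.fun.round(2))
# well mouth: left/right/bottom extents
m=np.r_[ub((266,0))[0],ub((651,0))[0],ub((0,314))[1]]
q=least_squares(lambda c:ext(c,.0645,.054)[[0,1,3]]-m,[.55,.07]); well=q.x
print("well rim",well.round(4),inv(b,well).round(4),q.fun.round(2),"from fit",W(b,(.03,0,.054))[:2].round(4), "hub", at(P,*ub((457,127)),.048).round(4))
for n,u,z in [("tare",ub((113,285)),.053),("power",ua((153,239)),.053),("weight",ub((442,383)),.08)]:
    X=at(P,*u,z);print(n,X.round(4),inv(b,X).round(4))
E
python3 fitw.py
```

```text
balance [0.5396 0.0673 0.3646] 20.89 [-0.6  0.1 -0.4 -0.2  1.   0.2  0.6 -0.5 -0.5  0.3]
pan [0.5228 0.1517] [0.0144 0.0849] [ 0.19 -0.19 -0.21  0.23]
well rim [0.5674 0.0801] [0.0305 0.0021] [-0.97  0.97  0.09] from fit [0.5677 0.078 ] hub [0.5681 0.0786 0.048 ]
tare [ 0.4922 -0.0255  0.053 ] [-0.0774 -0.0698]
power [0.4402 0.1097 0.053 ] [-0.0778  0.075 ]
weight [0.6031 0.0063 0.08  ] [ 0.0376 -0.0797]
```

Estimates agree across the fits: well (0.568, 0.0785), pan (0.523, 0.152), 86 mm apart. That matches the 78–88 mm given. I'll push with the two half-open fingertips as a cradle, along tool +y at yaw 31.5°.

```bash
python3 -c "
from plan import *
rows([((.4786,.2245,.28),31.5),((.4786,.2245,.12),31.5),((.4786,.2245,.058),31.5)])"
```

```text
t 3.48 pos [0.5801 0.0274 0.2801] yaw 29.71 tilt z [ 0.001 -0.001 -1.   ] F [ 0.6  0.6 -0.9] w 0.0928
travel [0.96, -22.15, -0.02] twist -1.8 rows>= 3.5
travel [0.95, -22.17, 15.98] twist -1.8 rows>= 4.4
travel [0.94, -22.18, 22.18] twist -1.8 rows>= 5.0
```

>>> jog_arm --pt "0.3 -5.5 0" --pt "0.5 -11 0" --pt "0.7 -17 2" --pt "0.95 -22.2 5" --pt "0.95 -22.2 10" --pt "0.95 -22.2 15" --pt "0.95 -22.2 16" --pt "0.95 -22.2 16" --twist '[-1.8,-1.8,-1.8,-1.8,-1.8,-1.8,-1.8,-1.8]' --fingers '[-0.29,-0.29,-0.29,-0.29,-0.29,-0.29,-0.29,-0.29]' --grip_force 25

```text
time: 4.47
eef_pos: [0.4794, 0.2239, 0.1205]
eef_rot: [0.963, 0.27, 0.001, 0.001]
contact_force: [0.8, 0.8, -0.1]
width: 0.0598
```

```bash
python3 - <<'E'
from plan import *
import rig
rows([((.4786,.2245,.058),31.5)])
for n in ["top","wrist","scene"]:
    p=rig.read_camera(n); im=p["image"][:,:,::-1]
    if n=="top": im=cv2.resize(im[130:300,200:400],None,fx=3.4,fy=3.4)
    if n=="scene": im=cv2.resize(im[130:330,260:500],None,fx=3,fy=3)
    cv2.imwrite(f"pics/{n}2.png",im)
E
```

```text
t 4.47 pos [0.4794 0.2239 0.1205] yaw 31.38 tilt z [ 0.002 -0.001 -1.   ] F [ 0.8  0.8 -0.1] w 0.0598
travel [-0.05, -0.11, 6.25] twist -0.1 rows>= 1.0
```

View pics/scene2.png

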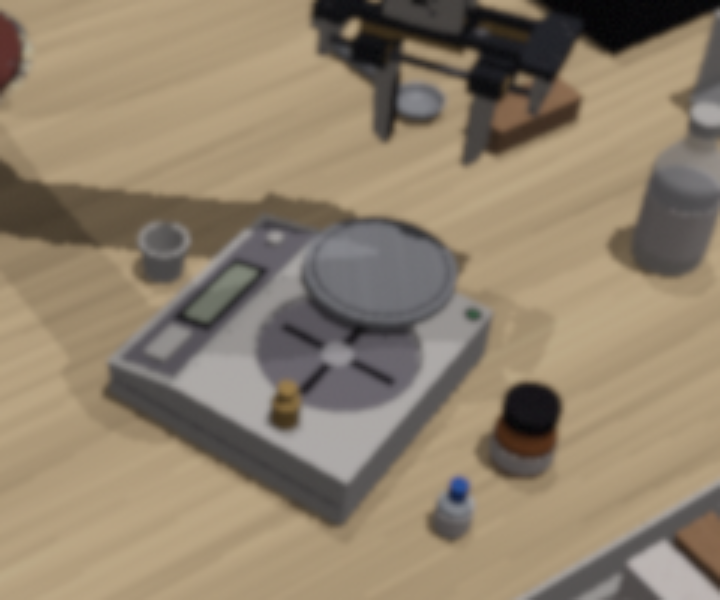

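View pics/wrist2.png

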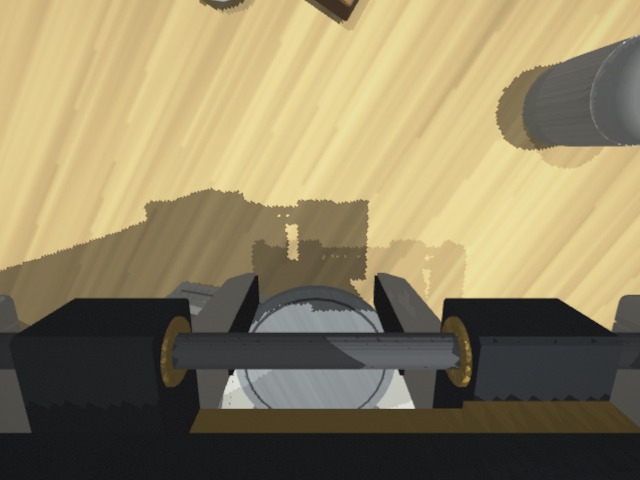

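The scene view shows the hand clear of the infusion bottle. In the wrist view the pan is centred between the fingers (about 318 against a midline of 316). Now I'll go down and make the first gentle push.

>>> jog_arm --pt "0 0 3" --pt "0 -0.1 6.2" --pt "0 -0.1 6.2" --pt "0 0.5 6.2" --pt "0 1 6.2" --pt "0 1.5 6.2" --pt "0 2 6.2" --pt "0 2.5 6.2" --twist '[0,0,0,0,0,0,0,0]' --fingers '[-0.29,-0.29,-0.29,-0.29,-0.29,-0.29,-0.29,-0.29]'

```text
time: 5.62
eef_pos: [0.4936, 0.2036, 0.06]
eef_rot: [0.963, 0.271, 0.003, 0.0]
contact_force: [-0.2, 0.3, 0.4]
width: 0.0599
```

```bash
python3 -c "
from plan import *
rows([])"
```

```text
t 5.62 pos [0.4936 0.2036 0.06  ] yaw 31.42 tilt z [ 0.005  0.001 -1.   ] F [-0.2  0.3  0.4] w 0.0599
```

>>> jog_arm --pt "0 0.5 0.15" --pt "0 1 0.15" --pt "0 1.5 0.15" --pt "0 2 0.15" --pt "0 2.5 0.15" --pt "0 3 0.15" --pt "0 3.5 0.15" --pt "0 4 0.15" --pt "0 4.5 0.15" --pt "0 4.5 0.15" --twist '[0,0,0,0,0,0,0,0,0,0]' --fingers '[-0.29,-0.29,-0.29,-0.29,-0.29,-0.29,-0.29,-0.29,-0.29,-0.29]'

```text
time: 6.88
eef_pos: [0.5174, 0.1644, 0.0586]
eef_rot: [0.963, 0.27, 0.003, 0.0]
contact_force: [-0.2, -0.3, -0.2]
width: 0.06
```

```bash
cat > look.py <<'E'
from plan import *
import rig,sys,pickle
k=sys.argv[1]; rows([])
for n in ["top","wrist","scene"]:
    p=rig.read_camera(n); pickle.dump(p,open(f"{n}{k}.pkl","wb")); im=p["image"][:,:,::-1]
    if n=="top": im=cv2.resize(im[150:290,225:370],None,fx=4.1,fy=4.1,interpolation=cv2.INTER_CUBIC)
    if n=="scene": im=cv2.resize(im[180:310,280:440],None,fx=4.5,fy=4.5,interpolation=cv2.INTER_CUBIC)
    cv2.imwrite(f"pics/{n}{k}.png",im)
E
python3 look.py 3
```

```text
t 6.88 pos [0.5174 0.1644 0.0586] yaw 31.37 tilt z [ 0.006  0.001 -1.   ] F [-0.2 -0.3 -0.2] w 0.06
```

View pics/scene3.png

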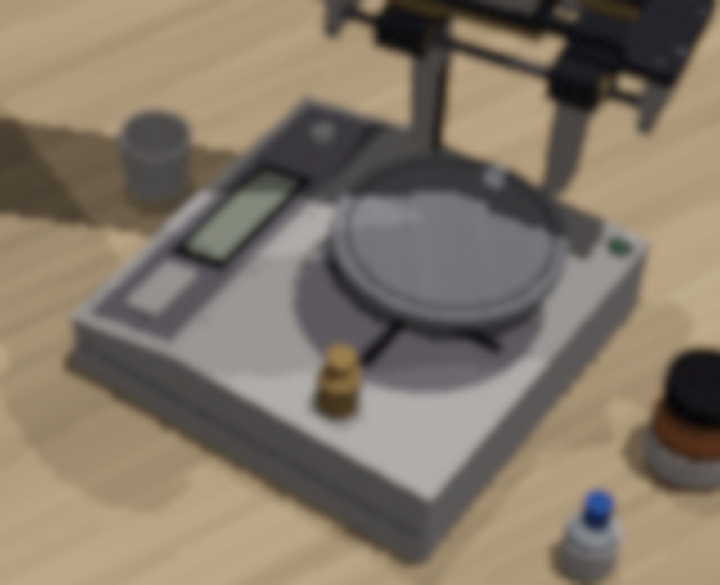

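View pics/top3.png

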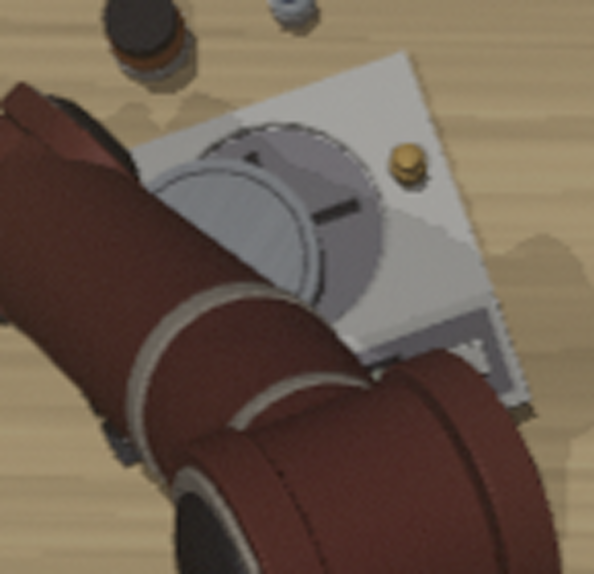

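View pics/wrist3.png

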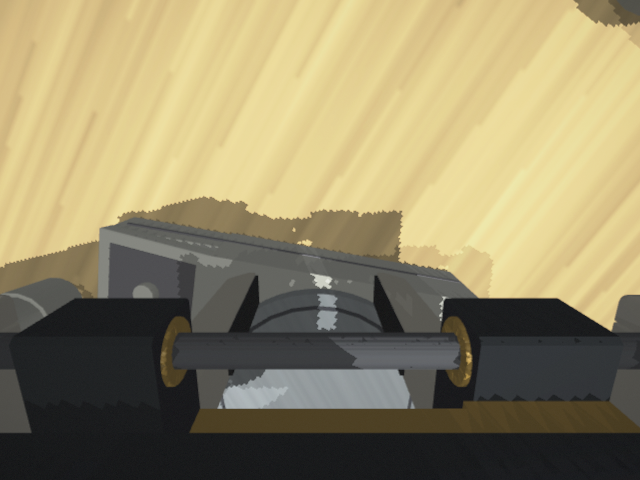

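```bash
cat > sc.py <<'E'
import pickle
from h import *
P=pickle.load(open("scene3.pkl","rb"))
us=lambda U:((U[0]+.5)/4.5-.5+280,(U[1]+.5)/4.5-.5+180)
from scipy.optimize import least_squares
def ext(c,r=.06,z=.064):
    t=np.linspace(0,2*np.pi,721); e=proj(P,np.c_[c[0]+r*np.cos(t),c[1]+r*np.sin(t),t*0+z]); return np.array([e[:,0].min(),e[:,0].max(),e[:,1].min(),e[:,1].max()])
def fit(l,r,t,b):
    m=np.r_[us((l,t)),us((r,b))][[0,2,1,3]]
    q=least_squares(lambda c:ext(c)-m,[.53,.1]); return q.x,q.fun.round(2)
print("start",fit(363,594,100,263)) 
print("now",fit(330,566,152,324))
E
python3 sc.py
```

```text
start (array([0.52785741, 0.14853572]), array([-0.07,  0.07,  0.31, -0.28]))
now (array([0.55234734, 0.1102596 ]), array([-0.11,  0.11,  0.46, -0.41]))
```

Measured from the scene camera, the pan is 59 mm ahead of the TCP as the cradle geometry predicts. It is within 1 mm of the well laterally, with about 40 mm to go. Continuing, slower near the end.

>>> jog_arm --pt "0 0.6 0" --pt "0 1.2 0" --pt "0 1.8 0" --pt "0 2.4 0" --pt "-0.05 2.9 0" --pt "-0.05 3.2 0" --pt "-0.05 3.5 0" --pt "-0.05 3.7 0" --pt "-0.05 3.8 0" --pt "-0.05 3.9 0" --twist '[0,0,0,0,0,0,0,0,0,0]' --fingers '[-0.29,-0.29,-0.29,-0.29,-0.29,-0.29,-0.29,-0.29,-0.29,-0.29]'

```text
time: 8.28
eef_pos: [0.5371, 0.1315, 0.0588]
eef_rot: [0.963, 0.271, 0.003, 0.0]
contact_force: [-1.0, -0.3, -1.1]
width: 0.06
```

```bash
python3 look.py 4
```

```text
t 8.28 pos [0.5371 0.1315 0.0588] yaw 31.43 tilt z [ 0.006  0.001 -1.   ] F [-1.  -0.3 -1.1] w 0.06
```

View pics/scene4.png

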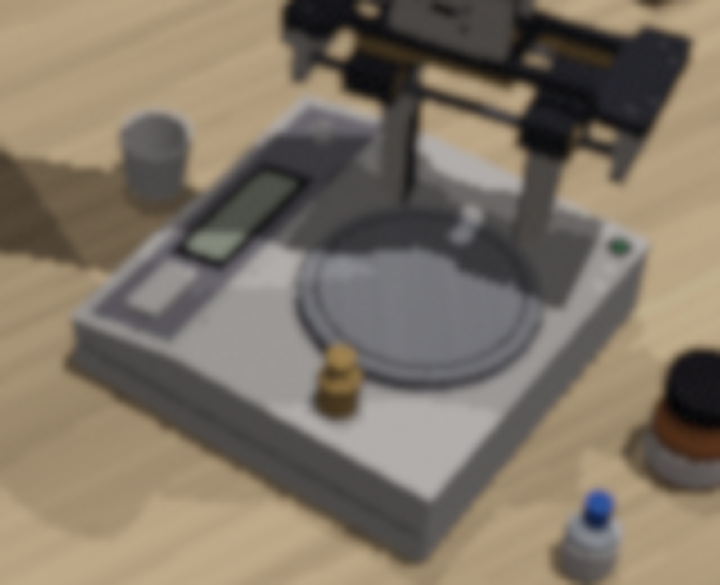

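View pics/top4.png

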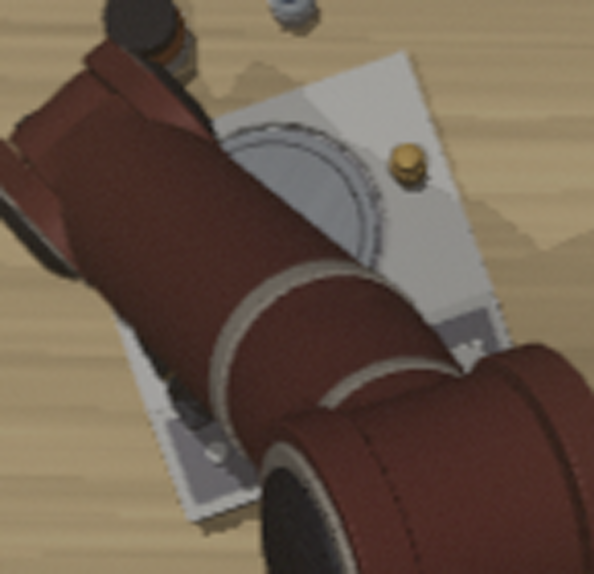

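The pan appears to have dropped or to be very nearly home, since its outline fills the well circle. I'll back off and check from above with the wrist camera.

>>> jog_arm --pt "0 -1 0" --pt "0 -2 0" --pt "0 -2 -4" --pt "0 -2 -10" --pt "0 3 -13" --pt "0 8 -14" --pt "0 11.5 -14" --pt "0 11.5 -14" --pt "0 11.5 -14" --twist '[0,0,0,0,0,0,0,0,0]' --fingers '[-0.29,-0.29,-0.29,-0.29,-0.29,-0.29,-0.29,-0.29,-0.29]'

```text
time: 9.55
eef_pos: [0.5953, 0.0353, 0.1988]
eef_rot: [0.962, 0.272, 0.002, -0.0]
contact_force: [0.1, 0.8, 0.7]
width: 0.0599
```

```bash
python3 look.py 5
```

```text
t 9.55 pos [0.5953 0.0353 0.1988] yaw 31.56 tilt z [ 0.004  0.002 -1.   ] F [0.1 0.8 0.7] w 0.0599
```

View pics/wrist5.png

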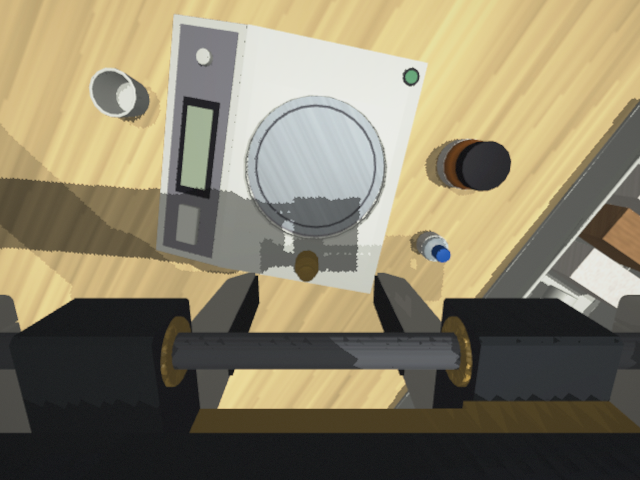

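View pics/scene5.png

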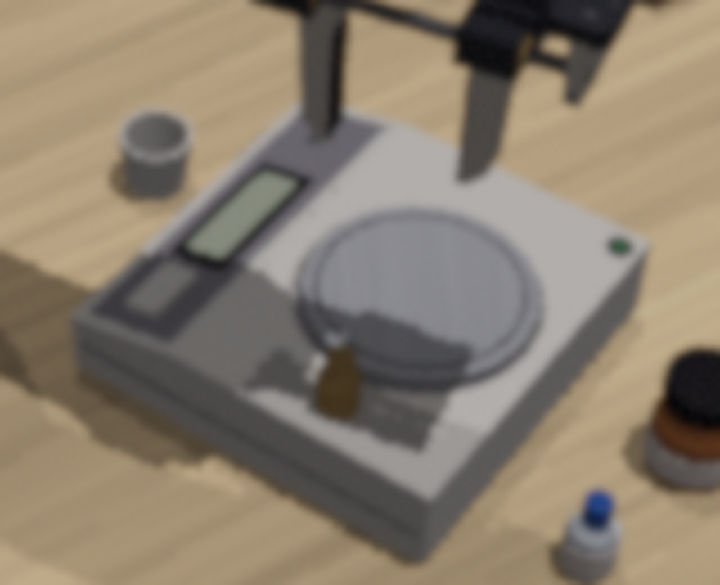

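```bash
python3 - <<'E'
import cv2
im=cv2.imread("pics/wrist5.png")
cv2.imwrite("pics/w5c.png",cv2.resize(im[85:250,215:415],None,fx=3.6,fy=3.6,interpolation=cv2.INTER_CUBIC))
E
```

```text
(no output)
```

View pics/w5c.png

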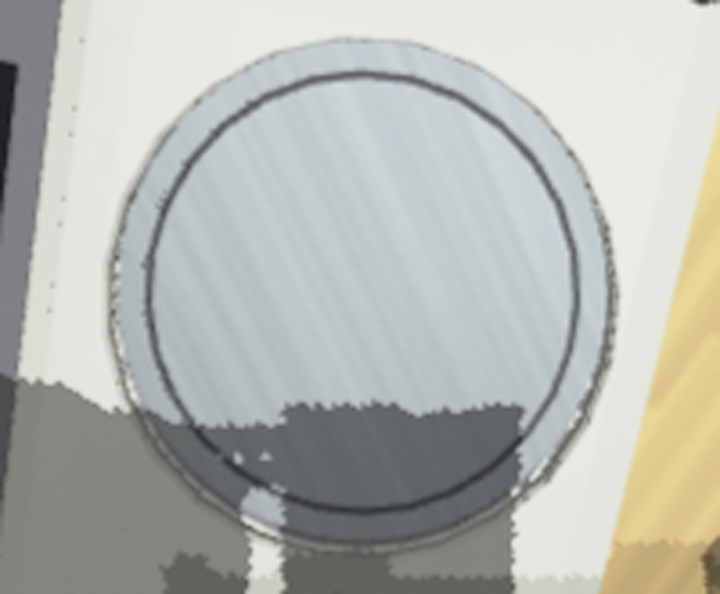

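```bash
python3 - <<'E'
import pickle
from h import *
from scipy.optimize import least_squares
P=pickle.load(open("wrist5.pkl","rb"))
u=lambda U:((U[0]+.5)/3.6-.5+215,(U[1]+.5)/3.6-.5+85)
def ext(c,r=.06):
    t=np.linspace(0,2*np.pi,721); e=proj(P,np.c_[c[0]+r*np.cos(t),c[1]+r*np.sin(t),t*0+c[2]]); return np.array([e[:,0].min(),e[:,0].max(),e[:,1].min(),e[:,1].max()])
m=np.r_[u((117,40)),u((608,545))][[0,2,1,3]]
q=least_squares(lambda c:ext(c)-m,[.55,.08,.06]); print(q.x.round(4),q.fun.round(2))
for z in (.057,.064):
    q=least_squares(lambda c:ext([*c,z])-m,[.55,.08]); print(z,q.x.round(4),q.fun.round(2))
# tare, in full image
for n,px,z in [("tare",(188,223),.053),("power",(203,57),.053)]: print(n,at(P,*px,z).round(4))
o=P["origin"];print(o)
E
python3 - <<'E'
import cv2
im=cv2.imread("pics/wrist5.png")
cv2.imwrite("pics/w5d.png",cv2.resize(im[170:280,140:340],None,fx=4,fy=4,interpolation=cv2.INTER_CUBIC))
E
```

```text
[0.5672 0.0806 0.0592] [-0.29  0.29  0.27 -0.3 ]
0.057 [0.5672 0.0806] [ 0.2  -0.2   0.68 -0.86]
0.064 [0.5671 0.0806] [-1.36  1.37 -0.65  0.96]
tare [ 0.492  -0.0233  0.053 ]
power [0.4407 0.1094 0.053 ]
[0.5562712  0.0952366  0.36507329]
```

View pics/w5d.png

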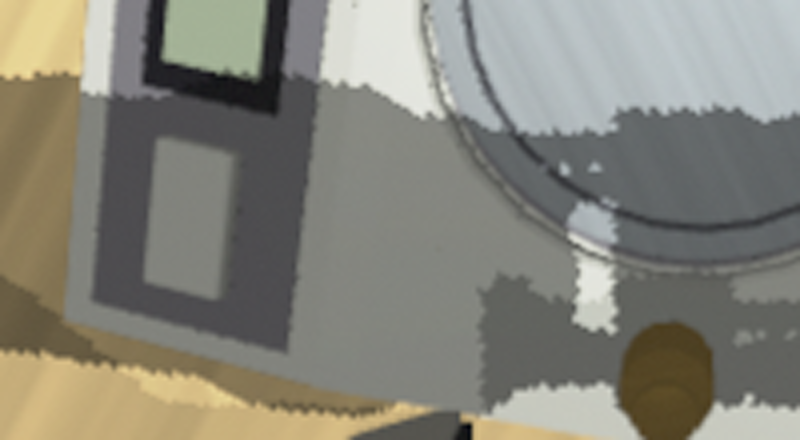

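The rim gap shows on the left, right and bottom. The fitted size puts the top near 57–59 mm, which points to home, but I want an oblique check. I'll shut the fingers and move over the tare key with the tool x axis along the key. That also puts the camera at an oblique view of the pan.

```bash
python3 -c "
from plan import *
rows([((.492,-.0245,.199),-69.1)])"
```

```text
t 9.7 pos [0.5954 0.0355 0.1991] yaw 31.62 tilt z [ 0.005  0.002 -1.   ] F [-0.5 -0.8  0.2] w 0.0602
travel [-11.95, -0.31, -0.06] twist 100.7 rows>= 1.9
```

>>> jog_arm --pt "-1.2 0 0" --pt "-2.4 -0.1 0" --pt "-3.6 -0.1 0" --pt "-4.8 -0.1 0" --pt "-6 -0.2 0" --pt "-7.2 -0.2 0" --pt "-8.4 -0.2 0" --pt "-9.6 -0.3 0" --pt "-11 -0.3 0" --pt "-12 -0.3 0" --twist '[10,20,30,40,50,60,70,80,90,100.7]' --fingers '[1,1,1,1,1,1,1,1,1,1]' --grip_force 10

```text
time: 10.95
eef_pos: [0.4908, -0.0238, 0.1986]
eef_rot: [0.823, -0.569, 0.001, -0.002]
contact_force: [-0.8, 0.1, 0.3]
width: 0.0005
```

```bash
python3 -c "
from plan import *
rows([((.492,-.0245,.11),-69.1)])"
```

```text
t 10.95 pos [ 0.4908 -0.0238  0.1986] yaw -69.29 tilt z [ 0.005  0.002 -1.   ] F [-0.8  0.1  0.3] w 0.0005
travel [0.11, -0.04, 8.86] twist -0.2 rows>= 1.4
```

>>> jog_arm --pt "0 0 4" --pt "0.1 0 8.8" --pt "0.1 0 8.8" --pt "0.1 0 8.8" --twist '[0,0,0,0]' --fingers '[1,1,1,1]'

```text
time: 11.45
eef_pos: [0.4925, -0.0237, 0.1118]
eef_rot: [0.823, -0.568, 0.002, -0.003]
contact_force: [0.0, -0.4, 0.1]
width: 0.0005
```

```bash
python3 look.py 6
```

```text
t 11.45 pos [ 0.4925 -0.0237  0.1118] yaw -69.22 tilt z [ 0.007  0.003 -1.   ] F [ 0.  -0.4  0.1] w 0.0005
```

View pics/wrist6.png

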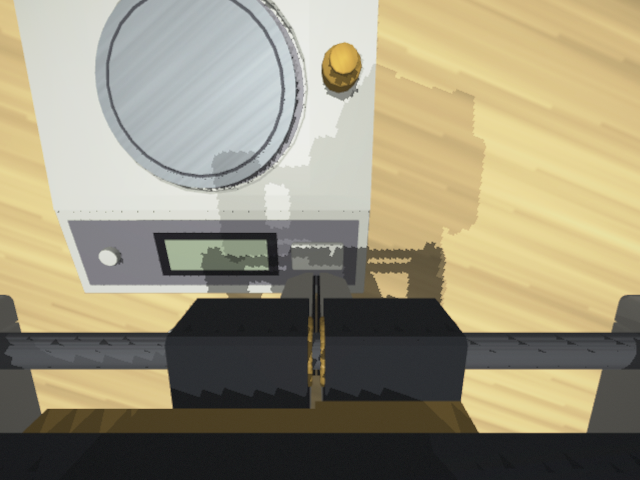

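View pics/scene6.png

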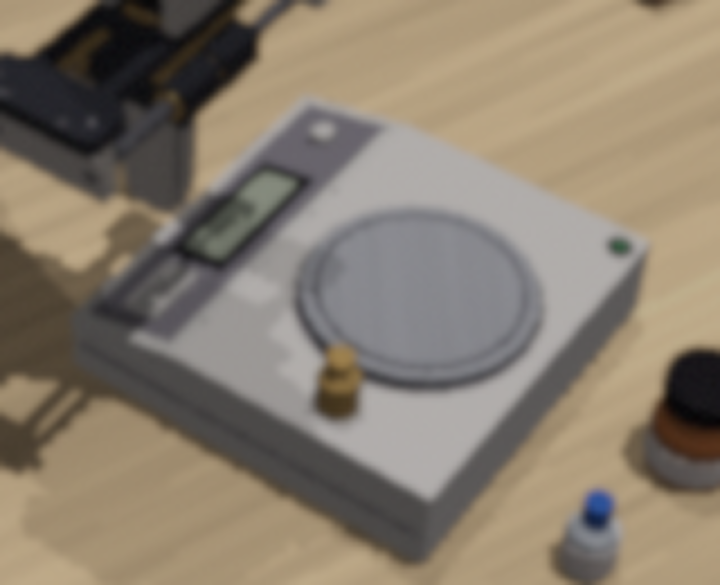

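```bash
python3 - <<'E'
import cv2
im=cv2.imread("pics/wrist6.png")
cv2.imwrite("pics/w6c.png",cv2.resize(im[0:200,80:320],None,fx=3,fy=3,interpolation=cv2.INTER_CUBIC))
im=cv2.imread("pics/wrist6.png")
cv2.imwrite("pics/w6d.png",cv2.resize(im[100:200,180:310],None,fx=6,fy=6,interpolation=cv2.INTER_CUBIC))
E
```

```text
(no output)
```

View pics/w6c.png

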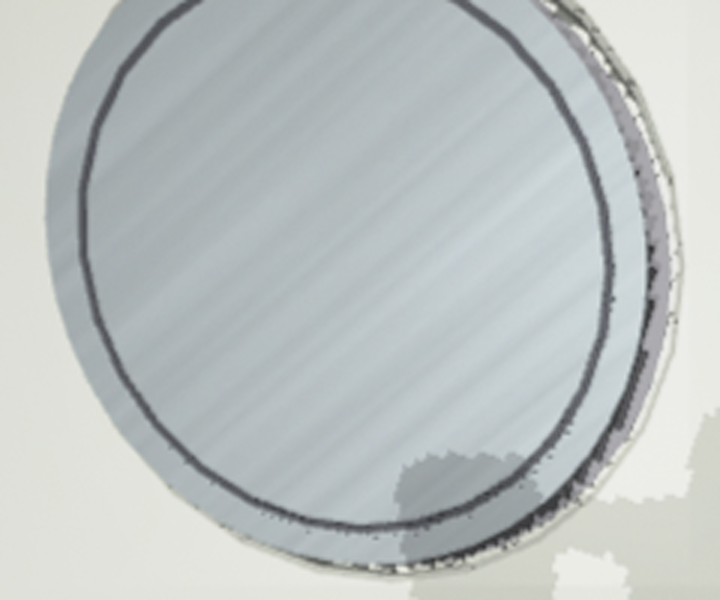

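View pics/w6d.png

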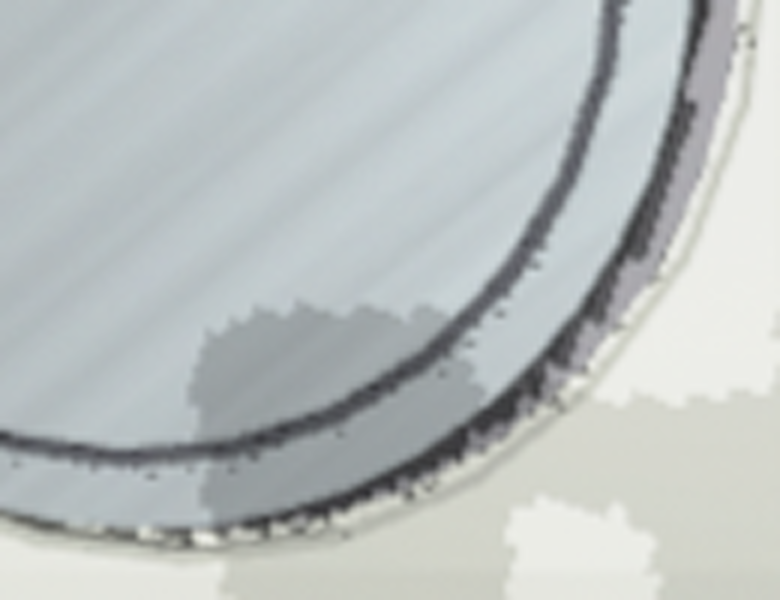

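```bash
cat > tilt.py <<'E'
import pickle
from h import *
from scipy.optimize import least_squares
P=pickle.load(open("wrist6.pkl","rb"))
g=cv2.cvtColor(np.ascontiguousarray(P["image"]),cv2.COLOR_RGB2LAB).astype(float)
R0=R.from_euler
def circ(q,r,t):
    rot=R.from_euler("xy",[q[3],q[4]]); return rot.apply(np.c_[r*np.cos(t),r*np.sin(t),0*t])+q[:3]
out=np.array([(46,210),(57,310),(97,400),(165,482),(230,532),(300,558),(385,567),(470,548),(535,510),(590,445),(625,370),(644,290),(642,210),(625,130),(595,60),(110,15),(68,95)],float)
gr=np.array([(82,215),(95,320),(135,405),(190,460),(260,505),(370,527),(470,507),(540,455),(590,370),(610,280),(603,195),(575,110),(520,45),(122,75),(165,25)],float)
px=lambda a:(a+.5)/3-.5+np.array([80,0])
def res(q,free=True):
    q=np.r_[q[:3],q[3:5]] if free else np.r_[q[:3],0,0]
    o=[]
    for pts,r in [(px(out),.06),(px(gr),q5)]:
        e=proj(P,circ(q,r,np.linspace(0,2*np.pi,1441)))
        for p in pts:
            d=e-p; i=np.argmin((d**2).sum(1)); n=e[(i+1)%1440]-e[i-1]; n=n/np.linalg.norm(n); o.append(d[i]@np.array([-n[1],n[0]]))
    return np.array(o)
q5=.0526
for q5 in (.0524,.0528):
    for fr in (True,False):
        s=least_squares(lambda q:res(q,fr),[.567,.08,.058,0,0][:5 if fr else 3],diff_step=1e-3,x_scale=[.01,.01,.01,.05,.05][:5 if fr else 3])
        print(q5,fr,s.x.round(4),"rms",np.sqrt((s.fun**2).mean()).round(3), "tilt deg",np.degrees(s.x[3:]).round(2))
        if fr:
            J=s.jac; C=np.linalg.inv(J.T@J)*(s.fun**2).mean(); print(" sd",np.sqrt(np.diag(C)).round(4))
    # hypotheses
    for z in (.057,.064):
        s=least_squares(lambda q:res(np.r_[q,z,0,0]),[.567,.08],diff_step=1e-3); print("flat",z,s.x.round(4),"rms",np.sqrt((s.fun**2).mean()).round(3))
E
python3 tilt.py
```

```text
0.0524 True [ 0.567   0.0804  0.0614 -0.0588  0.0118] rms 0.787 tilt deg [-3.37  0.67]
 sd [0.0002 0.0002 0.0007 0.011  0.0104]
0.0524 False [0.5667 0.0807 0.0583] rms 1.108 tilt deg []
flat 0.057 [0.5667 0.0811] rms 1.228
flat 0.064 [0.567  0.0788] rms 2.71
0.0528 True [ 0.567   0.0807  0.0606 -0.0571  0.0135] rms 0.795 tilt deg [-3.27  0.78]
 sd [0.0002 0.0002 0.0007 0.0111 0.0106]
0.0528 False [0.5667 0.0809 0.0576] rms 1.105 tilt deg []
flat 0.057 [0.5667 0.0811] rms 1.129
flat 0.064 [0.567  0.0788] rms 2.99
```

```bash
cat > tilt2.py <<'E'
import sys
from tilt import *
from scipy.ndimage import map_coordinates
def ringpts(P,q,r,half=5):
    G=cv2.cvtColor(np.ascontiguousarray(P["image"]),cv2.COLOR_RGB2GRAY).astype(float)
    e=proj(P,circ(q,r,np.linspace(0,2*np.pi,181)[:-1])); e2=proj(P,circ(q,r+.001,np.linspace(0,2*np.pi,181)[:-1]))
    n=e2-e; n/=np.linalg.norm(n,axis=1)[:,None]; s=np.arange(-half,half+.01,.1); out=[]
    for a,b in zip(e,n):
        l=a+s[:,None]*b
        if l.min()<2 or l[:,0].max()>636 or l[:,1].max()>250: continue
        v=map_coordinates(G,[l[:,1],l[:,0]],order=1); d=np.median(v)-v; i=d.argmax()
        if d[i]<35: continue
        w=np.clip(d-d[i]*.4,0,None)*(abs(s-s[i])<2.0); out.append(a+b*(w*s).sum()/w.sum())
    return np.array(out)
def dist(P,q,r,pts):
    e=proj(P,circ(q,r,np.linspace(0,2*np.pi,1441))); o=[]
    for p in pts:
        d=e-p; i=np.argmin((d**2).sum(1)); n=e[(i+1)%1440]-e[i-1]; n=n/np.linalg.norm(n); o.append(d[i]@np.array([-n[1],n[0]]))
    return np.array(o)
def run(views,q0,ptsl=None,rg=None):
    pts=[ringpts(P,q0,.0526) for P in views]; print([len(p) for p in pts])
    f=lambda q:np.concatenate([dist(P,q,q[5],p) for P,p in zip(views,pts)])
    for it in range(2):
        s=least_squares(f,np.r_[q0,.0526],diff_step=1e-3,x_scale=[.01,.01,.01,.05,.05,.001],loss="soft_l1",f_scale=.3)
    print("free",s.x.round(4),"tilt",np.degrees(s.x[3:5]).round(2),"rms",np.sqrt((s.fun**2).mean()).round(3)) if 0 else print("free",s.x.round(4),"tilt",np.degrees(s.x[3:5]).round(2),"med",np.median(abs(f(s.x))).round(3))
    s=least_squares(lambda c:f(np.r_[c[:3],0,0,c[3]]),[.567,.08,.058,.0526],diff_step=1e-3,x_scale=[.01,.01,.01,.001],loss="soft_l1",f_scale=.3); print("level",s.x.round(4),"med",np.median(abs(s.fun)).round(3))
if __name__=="__main__":
    A=pickle.load(open("wrist5.pkl","rb"));B=pickle.load(open("wrist6.pkl","rb"));C=pickle.load(open("w1.pkl","rb"))
    print("initial pose, known flat z=.064"); run([C],[.523,.152,.064,0,0])
    q=[.567,.0805,.059,0,0]
    print("w5");run([A],q); print("w6");run([B],q); print("both");run([A,B],q)
E
python3 tilt2.py 2>&1 | grep -v "^0.05\|^ sd\|^flat"
```

```text
initial pose, known flat z=.064
[180]
free [ 0.4959  0.2335 -0.4296  0.001  -0.0053  0.1201] tilt [ 0.06 -0.31] med 0.074
level [0.5227 0.1528 0.0594 0.053 ] med 0.075
w5
[174]
free [0.5665 0.0816 0.0687 0.007  0.0167 0.0504] tilt [0.4  0.96] med 0.082
level [0.5668 0.081  0.0544 0.0528] med 0.085
w6
[143]
free [ 0.5667  0.0811  0.0578 -0.0007 -0.0024  0.0522] tilt [-0.04 -0.14] med 0.124
level [0.5669 0.0826 0.0536 0.0532] med 0.138
both
[174, 143]
free [ 0.5667  0.0811  0.0575  0.001  -0.0013  0.0523] tilt [ 0.05 -0.07] med 0.104
level [0.5667 0.0811 0.0576 0.0523] med 0.105
```

Tracing the groove ring in two views puts the pan top at 57.5 mm with 0.05° of tilt, so it is home and level. Now for the tare key.

>>> jog_arm --pt "0 0 3" --pt "0 0 4.8" --pt "0 0 5.4" --pt "0 0 5.6" --pt "0 0 5.7" --pt "0 0 5.8" --pt "0 0 5.8" --twist '[0,0,0,0,0,0,0]' --fingers '[1,1,1,1,1,1,1]'

```text
time: 12.48
eef_pos: [0.494, -0.0241, 0.0549]
eef_rot: [0.823, -0.568, 0.004, -0.004]
contact_force: [-0.4, 0.9, 1.4]
width: 0.001
```

```bash
python3 -c "
from plan import *
rows([])"
```

```text
t 12.47 pos [ 0.494  -0.0241  0.0549] yaw -69.28 tilt z [ 0.01   0.002 -1.   ] F [-0.4  0.9  1.4] w 0.001
```

Contact is starting (about 1.4 N at z = 54.9 mm). Pressing further in small steps.

>>> jog_arm --pt "0 0 0.1" --pt "0 0 0.2" --pt "0 0 0.2" --pt "0 0 0.2" --twist '[0,0,0,0]' --fingers '[1,1,1,1]'

```text
time: 12.98
eef_pos: [0.4944, -0.0241, 0.053]
eef_rot: [0.823, -0.568, 0.004, -0.004]
contact_force: [0.5, -0.4, 3.5]
width: 0.0003
```

>>> jog_arm --pt "0 0 0.1" --pt "0 0 0.2" --pt "0 0 0.2" --twist '[0,0,0]' --fingers '[1,1,1]'

```text
time: 13.35
eef_pos: [0.4946, -0.024, 0.0517]
eef_rot: [0.823, -0.568, 0.004, -0.004]
contact_force: [-1.4, 0.8, 9.1]
width: 0.0002
```

9.1 N with the motion stalling means the key has bottomed out. Releasing.

>>> jog_arm --pt "0 0 -0.5" --pt "0 0 -2" --pt "0 0 -6" --pt "0 0 -11" --pt "0 1 -15" --pt "0 1 -15" --pt "0 1 -15" --twist '[0,0,0,0,0,0,0]' --fingers '[1,1,1,1,1,1,1]'

```text
time: 14.22
eef_pos: [0.4828, -0.0279, 0.2013]
eef_rot: [0.823, -0.568, 0.004, -0.004]
contact_force: [0.7, -1.1, -1.0]
width: 0.0006
```

```bash
python3 look.py 7
```

```text
t 14.22 pos [ 0.4828 -0.0279  0.2013] yaw -69.28 tilt z [ 0.011  0.002 -1.   ] F [ 0.7 -1.1 -1. ] w 0.0006
```

View pics/wrist7.png

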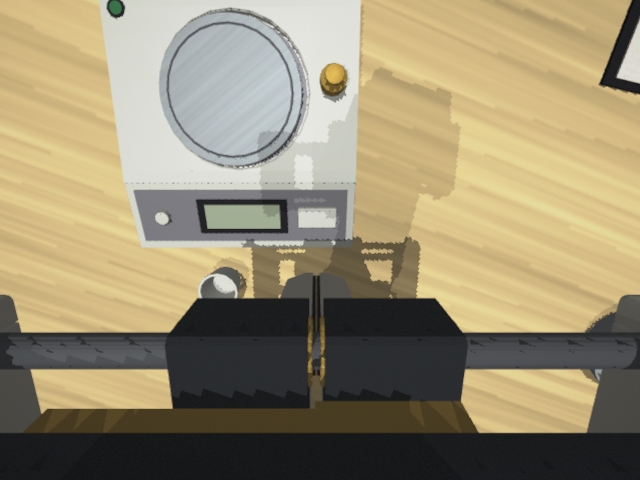

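View pics/scene7.png

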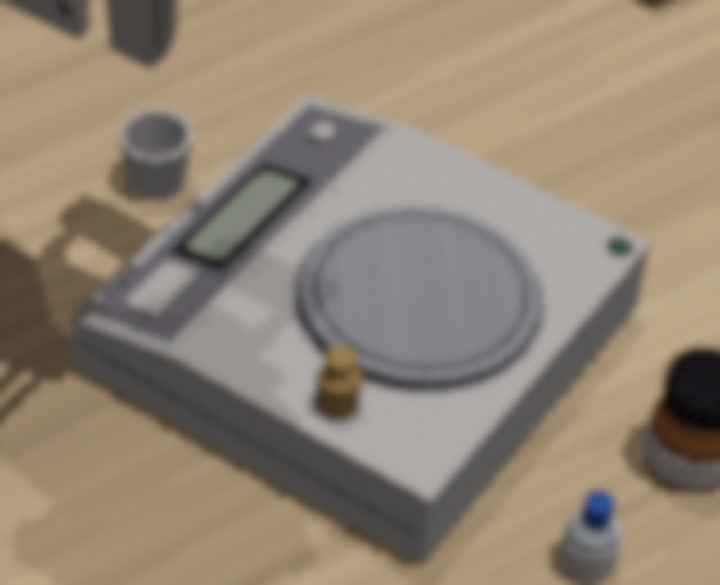

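The wrist view shows the pan in its well around (233,88), the tare key up at (318,217), and the weight at (333,80). Nothing is being touched, so I'm handing in.

```bash
python3 -c "
from rig import bot
print(bot.hand_in())"
```

```text
the job is handed in; nothing more can be done
None
```

I pushed the pan into its well with both half-open fingertips resting against its edge, without gripping or lifting it. I then backed the hand off, pressed the tare key with shut fingers, let it go and handed in at about 14 s of the 58 s allowed.

- **Pan:** tracing its groove ring in two wrist views puts its top 57.5 mm up, where home is 57 mm, with a tilt of about 0.05°. It sits about 3 mm off the well's centre, towards the side it came from. That is about the clearance the well allows.
- **Tare key:** it took about 3.5 N, then 9.1 N as the fingers stopped advancing, so it went fully down. The last image shows it up again. I had no direct reading of the key's travel.
- **Other things:** the on/off key was not touched. In the last images the check weight, cup, jar and vial stand where they were. I did not re-measure the infusion bottle, scoop, dish or carton, but the arm never went near them at low height.
- **Checks that disagreed:** the top and scene cameras differed by about 8 mm on the balance's position, so I relied on the wrist camera. A first tilt fit from hand-picked points suggested about 3°, but the finer two-view fit did not bear that out.

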